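Pack the drive gear in its carry case

ROBOT

A 6-joint arm with a two-finger parallel gripper is mounted at the origin on the work surface. World frame = base frame: x ahead of the robot, y to its left, z up, the work surface at z = 0. Lengths are in mm, angles in rad, forces in N, time in s.
With the tool pointing down it reaches from about 350 to 975 mm from the base axis. Payload 7.1 kg.
Tool frame: the origin (TCP) lies at the very end of the fingers, on their centre line; the grasp point (between the pads) lies 19 mm behind it; y points along the fingers, x is the direction in which the jaws open and shut, and the axes are right-handed (so a half turn about y gives the same grasp; the last joint's range is limited). The gripper opens to 88 mm and grips with 3 to 60 N. Pads are 20 mm wide; open, the fingers measure 115 mm over their backs; the gripper's body (75 mm by 178 mm) begins 61 mm behind the grasp point.
Start: joints at [1.171, 0.423, 1.63, -0, 1.089, -0.019], TCP at [232.257, 580.225, 222.675] pointing down, gripper open.
Joint ranges: [-3, 3], [-0.9, 2.11], [0.09, 2.58], [-1.31, 4.45], [0.11, 2.69], [-2.54, 2.54]. Speed limits (rad/s): [2.39, 2.39, 3.01, 3.14, 3.14, 3.14].

INTERFACE

Orientations are given as a rotation vector (axis times angle).
In Python, from workcell import ctrl gives the robot as it stands. The module is installed in compiled form; this text tells all that it offers.
- The arm moves only by the tool carry_out, never from a script. Its arguments are lists of equal length, an entry for each row: "delta_pos": the shift along the tool's x, y, z in cm, a list of three; "rotation": the turn, a rotation vector about the tool's x, y, z in rad, a list of three. In form: {"delta_pos": [[dx, dy, dz], ...], "rotation": [[wx, wy, wz], ...]}. A call has 1 to 12 rows; each row is the pose to reach, as a shift and turn from the pose commanded when the call began, along the tool's axes at that moment; what a row does not reach only later rows make up. A row lasts 1/12 s, in which the tool goes at most 41.7 mm and 7.16 degrees, less where a joint would pass 70% of its speed; a pose out of reach is approached as far as the arm can. A call with a gripper value outside its range is refused whole. "hand" is the closure in counts, from 0 (fully open) to 255 (shut), set as the call begins (left out, the last holds). The fingers move at their own pace and stop on an object; the grip force is fixed at half the most. Time passes only in rows, so rows that repeat a pose let the fingers close. It gives the time, the measured TCP pose, the force and the opening at its end, in the units of the state.
- ctrl.get_obs(): the state, without advancing time (a new reading comes with each control period).
- ctrl.get_image(name): name is "side" or "top" or "wrist"; returns the picture (420x560x3 uint8, red, green, blue); there is no depth.
- ctrl.camera_info(name): a dict with "fov_y" (degrees; the focal length in pixels is half the picture's height over the tangent of half this angle, whatever the lens; pixels are square), "cx", "cy" (the principal point, pixels), "k1" (the pictures are not rectified: a ray, as slopes to the right and down, at radius r is drawn at 1 + k1 r^2 times it, then the intrinsics apply), "R" (3x3) and "t" (3): a world point X has camera coordinates R X + t; the wrist camera has in their place "T_tool_cam" (4x4, takes a point from camera to tool coordinates, whose origin is the TCP and whose axes are the tool frame's). Camera axes: x right, y down, z forward; pixel columns grow to the right and rows downward; lengths in mm; the calibration is good to about 2 mm. A picture is of the moment at which its call begins: read the wrist's pose just before it. camera_info takes no time and is no camera call.
- ctrl.close_job(): hands the job in, once; it reports no verdict.
The state is a dict: "t": time; "qpos": joint angles; "qvel": joint speeds; "joint_torque": joint torques, N m; "ee_pos": TCP position; "orientation": TCP orientation; "ft_force": force on the tool from outside, world axes, zero at the start; "moment": the same for the moment, N m; "width": finger opening in mm.
Only numpy, scipy, OpenCV 4.12 (cv2) and the standard library are available. Lean on these libraries where they do the work, as an engineer would, in place of code of your own. Each camera call takes 0.05 s, during which the arm holds its last target.

TASK

Pack the spare gear with the green hub for the competition: swing the lid of the black carry case well open by its yellow handle, set the green-hubbed gear flat in the square pocket of the case, then shut the lid fully.

Things in the scene. Friction and masses are not known exactly. Their poses are not given: they have to be found in the camera images.
- case: Lower half of a black clamshell case, fixed to the bench: 125 (x) by 165 (y) mm, rim 36 mm up, walls 4. Origin: centre of underside, z up. Handle side at -x; hinge along y on the top outer edge of the +x wall (62.5 mm to +x, 36 mm up). A grey insert inside (top 16 mm above bench) has one square pocket 76 by 76 mm centred on the origin, its floor 6 mm above bench.
- case_lid (a joint): Lid hinge, rad: 0 shut (flat lid top 52 mm above bench), growing as the handle side swings up and over to the case's +x; 1.57 upright, stop at 1.9. Stiff: the lid stays at whatever angle it is left; about 2 N at the handle moves it. No latch. The lid is a hollow shell 125 by 165 by 16 mm; it starts shut or ajar by up to 0.2.
- case_handle (a point): Middle of the lid's yellow loop handle: round bar 10 mm thick, 100 mm long along the case's y, 40 mm out from the lid's front (-x) edge on an arm at each end; open gap of 35 mm between bar and lid. It turns with the lid, 165 mm from the hinge line, and 6 mm above the hinge's level when shut (then 42 mm above bench).
- gear_green: The gear to pack: silver spur gear lying flat, disc 58 mm over the teeth, 12 mm thick, with a green round hub 28 mm in diameter rising 26 mm above the disc (38 mm tall in all). Origin: centre of underside; z up along the hub. About 0.12 kg. Two like gears with a red and a blue hub stand nearby, not wanted; the places are swapped at random.

How it is judged:
By the outcome, as a careful person would: the job done as asked, in the order asked, and still so for the second after the job is handed in, with the robot touching nothing.
It also fails if it takes over 72 s, if anything falls off the work surface, if the arm or the gripper's body presses on something with over 40 N, if the wrist force passes 120 N, or if a joint passes its speed limit or range.

## Working session

There is one attempt and no reset: what is moved stays moved. The work goes in short steps, Python scripts to look and compute and a tool call to move; the robot and the scene stay as the last step left them, time stands still between calls to the robot, and variables do not carry over. Pictures are saved under pics/ and viewed, and the job is handed in when it is done.

Besides the shell and the picture viewer there is one more tool, called as name(argument=value, ...) on one line, values as JSON. carry_out: Moves the arm, as the interface text tells. Its arguments: {"type":"object","properties":{"delta_pos":{"type":"array","items":{"type":"array","items":{"type":"number"}}},"rotation":{"type":"array","items":{"type":"array","items":{"type":"number"}}},"hand":{"type":"number"}},"required":["delta_pos","rotation"]}

```bash
mkdir -p pics
python3 - <<'E'
from workcell import ctrl
import cv2
print(ctrl.get_obs())
for n in ["side","top","wrist"]:
    print(n,ctrl.camera_info(n))
    im=ctrl.get_image(n); cv2.imwrite(f"pics/{n}0.png",im[:,:,::-1])
E
```

```text
{'t': 0.0, 'qpos': array([ 1.17101058e+00,  4.23833035e-01,  1.63068710e+00, -9.19849361e-06,
        1.08860568e+00, -1.89868384e-02]), 'qvel': array([-0.00023952, -0.00050312, -0.00056765,  0.00118849, -0.0010299 ,
        0.00027077]), 'joint_torque': array([-1.76933831e-04, -5.44616318e+01, -2.73668379e+01,  6.44033588e-02,
        2.27706169e-02, -8.58291332e-05]), 'ee_pos': array([232.04215   , 579.72671537, 221.90771684]), 'orientation': array([-1.36648597, -0.92334237,  0.92545556]), 'ft_force': array([-0.35129739,  1.39641931,  0.10475886]), 'moment': array([-0.06702686,  0.03652435,  0.04574869]), 'width': 88.386702922468}
side {'fov_y': 50.13331226215372, 'cx': 283.36501744668, 'cy': 213.37797708874183, 'k1': -0.11623863504353259, 'R': array([[-0.74627188, -0.66550158,  0.01363561],
       [-0.49805979,  0.54468346, -0.67472689],
       [ 0.44160471, -0.51032105, -0.73794153]]), 't': array([407.79370625, 324.8595116 , 548.76201509])}
top {'fov_y': 56.03786427408, 'cx': 282.8590142363246, 'cy': 212.77474782286112, 'k1': -0.00921457985606214, 'R': array([[-0.0060623 , -0.99996119, -0.00639211],
       [-0.99689792,  0.0065451 , -0.07843275],
       [ 0.07847154,  0.0058968 , -0.99689891]]), 't': array([  8.8948187, 549.0203996, 739.209068 ])}
wrist {'fov_y': 69.95230814615944, 'cx': 281.50501421034863, 'cy': 209.19879983826004, 'k1': -0.029274760414137107, 'T_tool_cam': array([[ 9.99999571e-01, -8.86873161e-04,  2.68189064e-04,
        -1.74093011e+00],
       [-4.94287184e-04, -2.65817591e-01,  9.64023217e-01,
        -1.63539370e+02],
       [-7.83676947e-04, -9.64022936e-01, -2.65817916e-01,
         7.23490911e+01],
       [ 0.00000000e+00,  0.00000000e+00,  0.00000000e+00,
         1.00000000e+00]])}
```

View pics/top0.png

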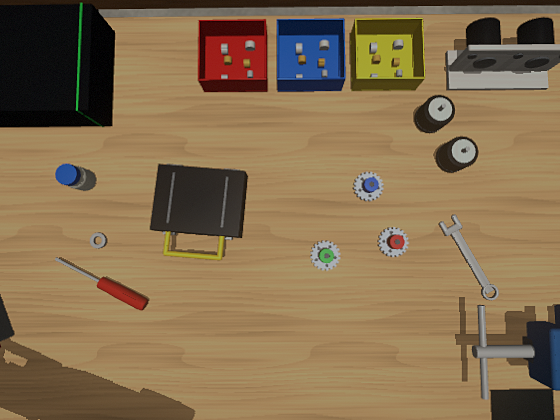

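View pics/side0.png

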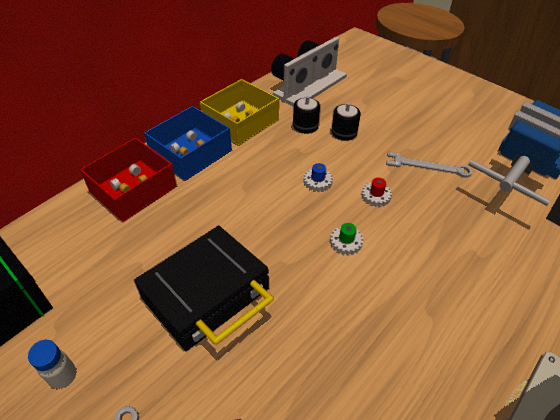

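View pics/wrist0.png

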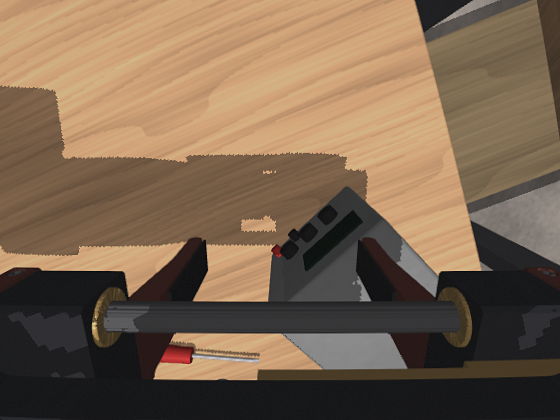

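The top view shows the case near (200,200) with its yellow handle near (193,247). The green gear is near (326,255). The side view agrees with this. Next I'll enlarge crops of both.

```bash
cat > h.py <<'E'
import numpy as np, cv2
from scipy.spatial.transform import Rotation as Ro
from workcell import ctrl
def cam(n,obs=None):
    c=ctrl.camera_info(n)
    f=210/np.tan(np.radians(c["fov_y"])/2)
    if n=="wrist":
        T=np.array(c["T_tool_cam"]); Rt=Ro.from_rotvec(obs["orientation"]).as_matrix()
        Rwc=Rt@T[:3,:3]; o=Rt@T[:3,3]+obs["ee_pos"]
        R=Rwc.T; t=-R@o
    else: R=np.array(c["R"]);t=np.array(c["t"])
    return f,c["cx"],c["cy"],c["k1"],R,t
def proj(C,X):
    f,cx,cy,k,R,t=C; p=np.atleast_2d(X)@R.T+t; s=p[:,:2]/p[:,2:]
    r2=(s**2).sum(1,keepdims=True); s=s*(1+k*r2)
    return s*f+[cx,cy]
def ray(C,uv):
    f,cx,cy,k,R,t=C; d=(np.array(uv,float)-[cx,cy])/f; s=d.copy()
    for _ in range(30): s=d/(1+k*(s@s))
    return -R.T@t, R.T@np.array([s[0],s[1],1])
def onz(C,uv,z):
    o,d=ray(C,uv); return o+d*(z-o[2])/d[2]
def crop(n,x0,y0,w,h,s,out):
    im=cv2.imread(n)[y0:y0+h,x0:x0+w]; cv2.imwrite(out,cv2.resize(im,None,fx=s,fy=s,interpolation=cv2.INTER_CUBIC))
E
python3 - <<'E'
from h import *
crop("pics/top0.png",140,150,120,120,5,"pics/top0c.png")
crop("pics/top0.png",300,230,60,60,8,"pics/top0g.png")
crop("pics/side0.png",120,210,160,140,4,"pics/side0c.png")
crop("pics/side0.png",320,210,60,60,8,"pics/side0g.png")
E
```

```text
(no output)
```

View pics/top0c.png

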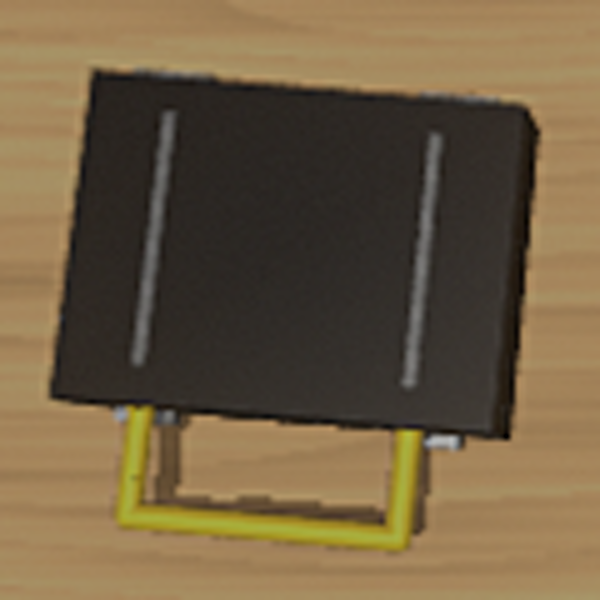

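View pics/side0c.png

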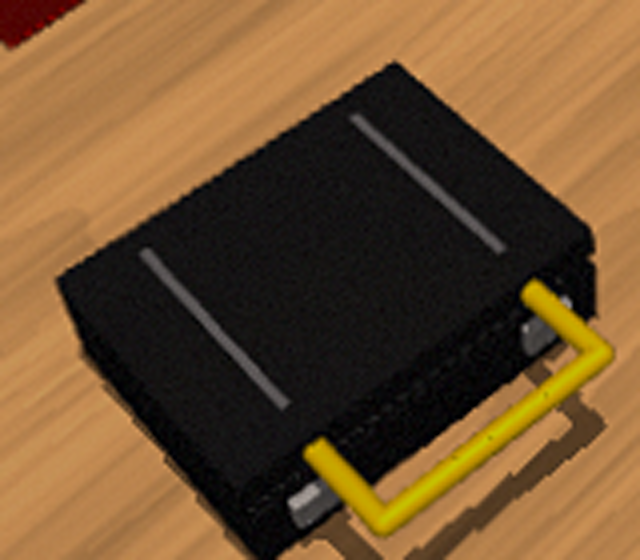

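View pics/top0g.png

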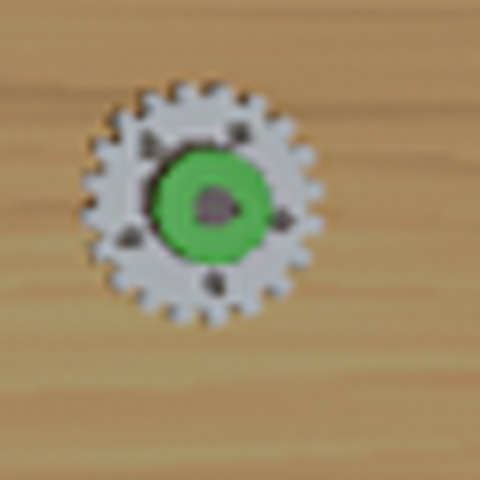

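View pics/side0g.png

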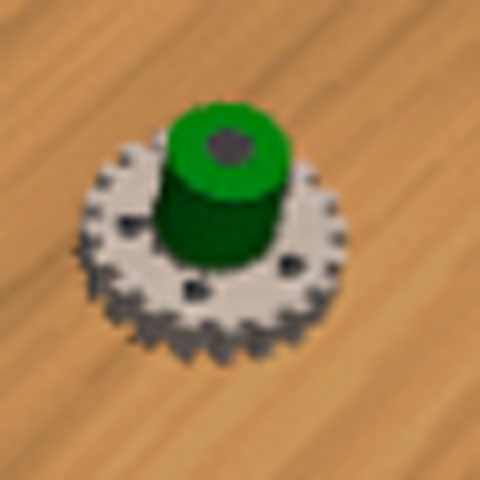

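```bash
cat >> h.py <<'E'
def lidpt(P,p):
    x,y,yaw,a=P; p=np.atleast_2d(np.array(p,float)); dx=p[:,0]-62.5; dz=p[:,2]-36
    q=np.c_[62.5+dx*np.cos(a)+dz*np.sin(a),p[:,1],36-dx*np.sin(a)+dz*np.cos(a)]
    return q@Ro.from_euler('z',yaw).as_matrix().T+[x,y,0]
E
cat > fit.py <<'E'
from h import *
from scipy.optimize import least_squares
T=cam("top");S=cam("side")
t=lambda u,v:((u+.5)/5-.5+140,(v+.5)/5-.5+150)
s=lambda u,v:((u+.5)/4-.5+120,(v+.5)/4-.5+210)
H=62.5;W=82.5
top=[((H,W,52),t(95,72)),((H,-W,52),t(527,107)),((-H,W,52),t(52,398)),((-H,-W,52),t(497,432)),((-102.5,45,42),t(130,514)),((-102.5,-45,42),t(398,537))]
side=[((H,-W,52),s(397,63)),((H,W,52),s(60,280)),((-H,-W,52),s(594,226)),((-102.5,45,42),s(383,517)),((-102.5,-45,42),s(602,352))]
def res(P):
    return np.r_[(proj(T,lidpt(P,[a for a,_ in top]))-[b for _,b in top]).ravel(),(proj(S,lidpt(P,[a for a,_ in side]))-[b for _,b in side]).ravel()]
best=None
r=least_squares(res,[500,150,0,.1])
print(r.x,r.cost);print(r.fun.reshape(-1,2).round(1))
P=r.x
print("handle",lidpt(P,[-102.5,0,42]))
g=lambda u,v,x0,y0:((u+.5)/8-.5+x0,(v+.5)/8-.5+y0)
print("gear top hub",onz(T,g(212,207,300,230),38),"disc",onz(T,g(204,204,300,230),12))
print("gear side hub",onz(S,g(229,148,320,210),38),"disc",onz(S,g(213,235,320,210),12))
E
python3 fit.py
```

```text
[ 5.70030173e+02  1.62017429e+02 -9.34487438e-02  8.62528225e-02] 20.898044635404155
[[-0.3 -0.7]
 [ 0.8 -0.3]
 [-1.2  0. ]
 [-0.2  1.2]
 [ 2.2  0.9]
 [-2.6  0.7]
 [ 0.  -1. ]
 [-1.5 -0.4]
 [ 0.2 -0.6]
 [ 3.1 -1.7]
 [-2.4  1.6]]
handle [[469.1027231  171.47652263  56.1917712 ]]
gear top hub [467.24777056 -74.94549911  38.        ] disc [467.20644539 -75.68084872  12.        ]
gear side hub [466.75645932 -76.43864676  38.        ] disc [465.372934   -73.94549843  12.        ]
```

```bash
sed -i 's/,45,42/,50,42/g; s/,-45,42/,-50,42/g' fit.py; python3 fit.py
```

```text
[ 5.70357664e+02  1.61859612e+02 -9.15297006e-02  7.87914768e-02] 4.886725769854225
[[-0.3 -0.8]
 [ 0.9 -0.5]
 [-0.9  0.1]
 [-0.   1. ]
 [-0.1  0.6]
 [ 0.5  0.7]
 [-0.1 -1.2]
 [-1.6 -0.5]
 [ 0.2 -0.5]
 [ 0.4  0.7]
 [ 0.2 -0.2]]
handle [[469.2667639  171.13835758  54.96853171]]
gear top hub [467.24777056 -74.94549911  38.        ] disc [467.20644539 -75.68084872  12.        ]
gear side hub [466.75645932 -76.43864676  38.        ] disc [465.372934   -73.94549843  12.        ]
```

Run:
```python
from h import *
o=ctrl.get_obs(); R=Ro.from_rotvec(o["orientation"]).as_matrix(); print(o['t'],o['ee_pos']);print("cols x,y,z tool:\n",R.round(3))
print("yaw of tool x",np.arctan2(R[1,0],R[0,0]))
```

```text
0.15 [232.108936   579.84570107 222.05474021]
cols x,y,z tool:
 [[ 0.372 -0.    -0.928]
 [ 0.928 -0.001  0.372]
 [-0.001 -1.     0.   ]]
yaw of tool x 1.1900093135077219
```

```bash
cat >> h.py <<'E'
def go(p,yaw=None,tilt=0.0,o=None):
    """print move to TCP p; tool x yaw; tilt: extra turn about tool z"""
    o=o or ctrl.get_obs(); R=Ro.from_rotvec(o["orientation"]).as_matrix()
    if yaw is None: rv=np.zeros(3)
    else:
        x=np.array([np.cos(yaw),np.sin(yaw),0]);y=np.array([0,0,-1.]);z=np.cross(x,y)
        G=np.c_[x,y,z]@Ro.from_rotvec([0,0,tilt]).as_matrix(); rv=Ro.from_matrix(R.T@G).as_rotvec()
    d=R.T@(np.array(p)-o["ee_pos"])/10
    print("d",d.round(2),"rv",rv.round(3),"rows>=",max(np.linalg.norm(d)/4.17,np.linalg.norm(rv)/.125).round(1))
E
python3 - <<'E'
from h import *
go([469.3,171.1,110],-.0915)
E
```

```text
d [-29.12  11.24 -37.21] rv [ 1.000e-03  1.282e+00 -1.000e-03] rows>= 11.6
```

carry_out(delta_pos=[[-29.1, 11.2, -37.2], [-29.1, 11.2, -37.2], [-29.1, 11.2, -37.2], [-29.1, 11.2, -37.2], [-29.1, 11.2, -37.2], [-29.1, 11.2, -37.2], [-29.1, 11.2, -37.2], [-29.1, 11.2, -37.2], [-29.1, 11.2, -37.2], [-29.1, 11.2, -37.2], [-29.1, 11.2, -37.2], [-29.1, 11.2, -37.2]], rotation=[[0, 1.28, 0], [0, 1.28, 0], [0, 1.28, 0], [0, 1.28, 0], [0, 1.28, 0], [0, 1.28, 0], [0, 1.28, 0], [0, 1.28, 0], [0, 1.28, 0], [0, 1.28, 0], [0, 1.28, 0], [0, 1.28, 0]], hand=156)

```text
t: 1.15
ee_pos: [470.4, 168.9, 109.9]
orientation: [-1.57, 0.074, -0.073]
ft_force: [0.3, 0.4, 0.5]
width: 34.0
```

Run:
```python
from h import *
go([469.3,171.1,36],-.0915)
o=ctrl.get_obs(); C=cam("wrist",o)
im=ctrl.get_image("wrist")[:,:,::-1]
cv2.imwrite("pics/w1.png",im)
print(proj(C,lidpt([570.36,161.86,-.0915,.0788],[[-102.5,50,42],[-102.5,0,42],[-102.5,-50,42]])))
cv2.imwrite("pics/t1.png",ctrl.get_image("top")[:,:,::-1])
```

```text
d [-0.12  7.39  0.21] rv [ 0.001 -0.002 -0.   ] rows>= 1.8
[[279.950286   153.61622938]
 [280.2177126  220.03021904]
 [280.45877979 279.09958728]]
```

View pics/w1.png

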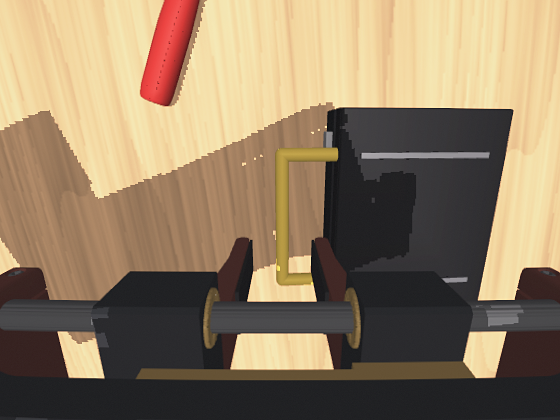

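The wrist view shows the bar as a vertical line at column 282, rows 153 to 279. That matches the projected prediction, so I'll descend with the jaws straddling it.

carry_out(delta_pos=[[0, 2.5, 0.2], [0, 5, 0.2], [0, 7.3, 0.2], [0, 7.3, 0.2]], rotation=[[0, 0, 0], [0, 0, 0], [0, 0, 0], [0, 0, 0]])

```text
t: 1.58
ee_pos: [466.9, 173.5, 34.5]
orientation: [-1.572, 0.075, -0.066]
ft_force: [-0.9, -1.1, -0.6]
width: 34.1
```

carry_out(delta_pos=[[0, 0, 0], [0, 0, 0], [0, 0, 0], [0, 0, 0], [0, 0, 0]], rotation=[[0, 0, 0], [0, 0, 0], [0, 0, 0], [0, 0, 0], [0, 0, 0]], hand=255)

```text
t: 2.0
ee_pos: [471.1, 174.3, 38.9]
orientation: [-1.569, 0.068, -0.073]
ft_force: [2.1, 0.6, -0.3]
width: 8.9
```

```bash
cat >> h.py <<'E'
def arc(a0,a1,n):
    a=np.linspace(a0,a1,n+1)[1:]
    dX=165*(np.cos(a0)-np.cos(a))+6*(np.sin(a)-np.sin(a0)); dZ=165*(np.sin(a)-np.sin(a0))+6*(np.cos(a)-np.cos(a0))
    print([[float(round(x/10,2)),float(round(-z/10,2)),0] for x,z in zip(dX,dZ)])
E
python3 - <<'E'
from h import *
for i in range(3):
    o=ctrl.get_obs(); print(o['ee_pos'],o['ft_force'],o['width'])
arc(.08,.68,12); arc(.68,1.25,12);arc(1.25,1.78,12)
E
```

```text
[471.05246053 174.27240296  38.94725342] [ 2.06333526  0.62777056 -0.31914383] 8.942003625735598
[471.05246053 174.27240296  38.94725342] [ 2.06333526  0.62777056 -0.31914383] 8.942003625735598
[471.05246053 174.27240296  38.94725342] [ 2.06333526  0.62777056 -0.31914383] 8.942003625735598
[[0.12, -0.82, 0], [0.27, -1.63, 0], [0.47, -2.43, 0], [0.71, -3.22, 0], [0.98, -4.0, 0], [1.3, -4.76, 0], [1.65, -5.51, 0], [2.04, -6.23, 0], [2.47, -6.94, 0], [2.93, -7.63, 0], [3.42, -8.29, 0], [3.95, -8.92, 0]]
[[0.53, -0.58, 0], [1.08, -1.13, 0], [1.67, -1.66, 0], [2.27, -2.16, 0], [2.9, -2.63, 0], [3.55, -3.06, 0], [4.22, -3.47, 0], [4.91, -3.85, 0], [5.62, -4.19, 0], [6.34, -4.49, 0], [7.07, -4.77, 0], [7.82, -5.01, 0]]
[[0.7, -0.19, 0], [1.42, -0.35, 0], [2.13, -0.47, 0], [2.86, -0.57, 0], [3.58, -0.63, 0], [4.31, -0.66, 0], [5.04, -0.66, 0], [5.77, -0.62, 0], [6.5, -0.56, 0], [7.22, -0.46, 0], [7.94, -0.33, 0], [8.65, -0.17, 0]]
```

carry_out(delta_pos=[[0.12, -0.82, 0], [0.27, -1.63, 0], [0.47, -2.43, 0], [0.71, -3.22, 0], [0.98, -4.0, 0], [1.3, -4.76, 0], [1.65, -5.51, 0], [2.04, -6.23, 0], [2.47, -6.94, 0], [2.93, -7.63, 0], [3.42, -8.29, 0], [3.95, -8.92, 0]], rotation=[[0, 0, 0], [0, 0, 0], [0, 0, 0], [0, 0, 0], [0, 0, 0], [0, 0, 0], [0, 0, 0], [0, 0, 0], [0, 0, 0], [0, 0, 0], [0, 0, 0], [0, 0, 0]])

```text
t: 3.0
ee_pos: [505.5, 170.9, 127.4]
orientation: [-1.569, 0.077, -0.066]
ft_force: [-10.1, 9.5, 5.4]
width: 9.0
```

carry_out(delta_pos=[[0.53, -0.58, 0], [1.08, -1.13, 0], [1.67, -1.66, 0], [2.27, -2.16, 0], [2.9, -2.63, 0], [3.55, -3.06, 0], [4.22, -3.47, 0], [4.91, -3.85, 0], [5.62, -4.19, 0], [6.34, -4.49, 0], [7.07, -4.77, 0], [7.82, -5.01, 0]], rotation=[[0, 0, 0], [0, 0, 0], [0, 0, 0], [0, 0, 0], [0, 0, 0], [0, 0, 0], [0, 0, 0], [0, 0, 0], [0, 0, 0], [0, 0, 0], [0, 0, 0], [0, 0, 0]])

```text
t: 4.0
ee_pos: [585.7, 163.5, 181.1]
orientation: [-1.569, 0.072, -0.069]
ft_force: [-9.5, 0.7, 22.7]
width: 9.0
```

Run:
```python
from h import *
o=ctrl.get_obs(); print(o['ee_pos'],o['ft_force'],o['moment'],o['width'])
cv2.imwrite("pics/s2.png",ctrl.get_image("side")[:,:,::-1])
```

```text
[585.68254554 163.49656143 181.05413163] [-9.45405576  0.73094153 22.65197319] [0.07074289 1.75144499 0.03183388] 9.006180743353754
```

View pics/s2.png

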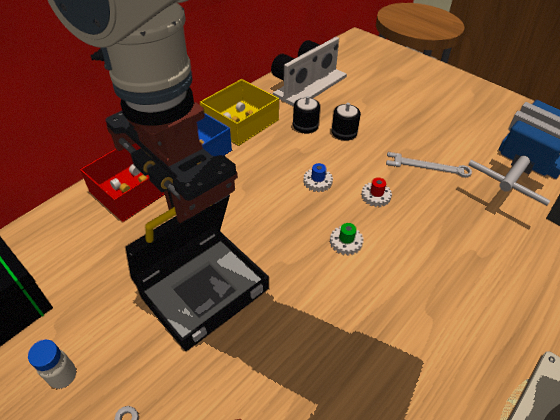

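The side view shows the lid lifted to about 1.2 rad, with the gripper still on the bar and the pocket visible near (205,290). I'll continue the arc a little higher to relieve the 20 N load.

carry_out(delta_pos=[[0.7, -0.3, 0], [1.42, -0.55, 0], [2.13, -0.75, 0], [2.86, -0.85, 0], [3.58, -0.9, 0], [4.31, -0.95, 0], [5.04, -0.95, 0], [5.77, -0.9, 0], [6.5, -0.85, 0], [7.22, -0.75, 0], [7.94, -0.6, 0], [8.4, -0.5, 0]], rotation=[[0, 0, 0], [0, 0, 0], [0, 0, 0], [0, 0, 0], [0, 0, 0], [0, 0, 0], [0, 0, 0], [0, 0, 0], [0, 0, 0], [0, 0, 0], [0, 0, 0], [0, 0, 0]])

```text
t: 5.05
ee_pos: [671.5, 155.6, 182.3]
orientation: [-1.57, 0.07, -0.071]
ft_force: [-1.4, 1.4, 6.4]
width: 9.1
```

Run:
```python
from h import *
o=ctrl.get_obs(); print(o['ee_pos'],o['ft_force'],o['moment'],o['width'])
cv2.imwrite("pics/s3.png",ctrl.get_image("side")[:,:,::-1])
```

```text
[671.5232292  155.5649571  182.27987031] [-1.39960444  1.37598813  6.36799959] [ 0.11796686  0.43330264 -0.01915727] 9.14158482767659
```

View pics/s3.png

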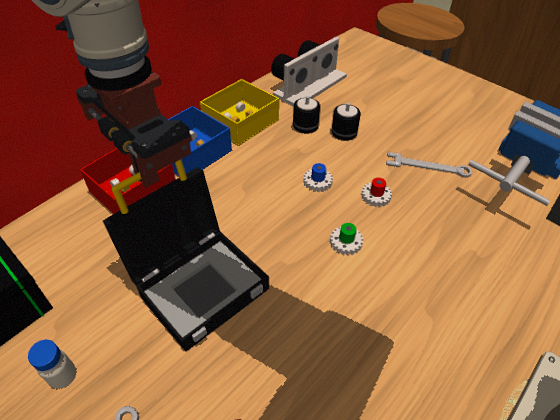

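The side view shows the lid past upright, about 1.75 rad, with the gripper on the bar. I'll release it and lift off.

carry_out(delta_pos=[[0, 0, 0], [0, 0, 0], [0, 0, 0], [0, 0, 0], [0, -2, 0], [0, -5, 0], [0, -8, 0], [0, -8, 0]], rotation=[[0, 0, 0], [0, 0, 0], [0, 0, 0], [0, 0, 0], [0, 0, 0], [0, 0, 0], [0, 0, 0], [0, 0, 0]], hand=150)

```text
t: 5.77
ee_pos: [673.4, 156.3, 268.6]
orientation: [-1.567, 0.063, -0.078]
ft_force: [1.5, 0.1, 0.1]
width: 36.2
```

Run:
```python
from h import *
o=ctrl.get_obs(); print(o['ee_pos'],o['ft_force'],o['moment'],o['width'])
go([466.7,-75.5,120],np.pi/2)
cv2.imwrite("pics/s4.png",ctrl.get_image("side")[:,:,::-1])
```

```text
[673.4191643 156.2583822 268.6205064] [1.49123898 0.14486952 0.0797172 ] [-0.05600333  0.03799702 -0.02995393] 36.21245432736929
d [-18.64  14.62 -24.98] rv [ 0.006 -1.661  0.009] rows>= 13.3
```

View pics/s4.png

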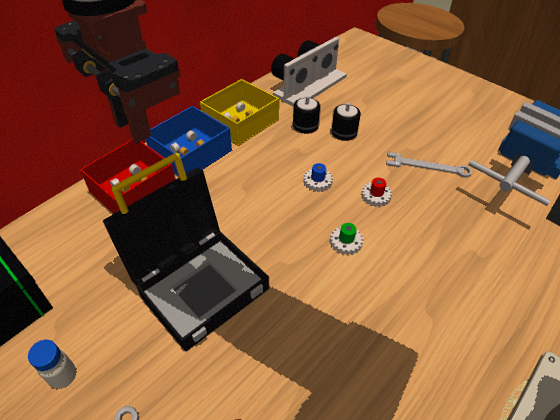

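carry_out(delta_pos=[[-18.6, 0, -25], [-18.6, 0, -25], [-18.6, 0, -25], [-18.6, 0, -25], [-18.6, 0, -25], [-18.6, 5, -25], [-18.6, 9, -25], [-18.6, 13, -25], [-18.6, 14.6, -25], [-18.6, 14.6, -25], [-18.6, 14.6, -25], [-18.6, 14.6, -25]], rotation=[[0, -1.66, 0], [0, -1.66, 0], [0, -1.66, 0], [0, -1.66, 0], [0, -1.66, 0], [0, -1.66, 0], [0, -1.66, 0], [0, -1.66, 0], [0, -1.66, 0], [0, -1.66, 0], [0, -1.66, 0], [0, -1.66, 0]], hand=110)

```text
t: 6.82
ee_pos: [460.0, -76.7, 113.4]
orientation: [-1.274, -1.09, 1.096]
ft_force: [0.6, -0.0, -0.1]
width: 50.1
```

Run:
```python
from h import *
o=ctrl.get_obs(); print(o['qpos'])
go([466.7,-75.5,15],np.pi/2)
o=ctrl.get_obs(); C=cam("wrist",o); print(o['ee_pos'],o['width'],proj(C,[[466.7,-75.5,38],[466.7,-75.5,12]]))
cv2.imwrite("pics/w5.png",ctrl.get_image("wrist")[:,:,::-1])
```

```text
[-1.90634462e-01  3.70923196e-01  2.04488343e+00 -1.47921455e-04
  7.31553962e-01 -1.60564297e+00]
d [ 0.22  9.84 -0.7 ] rv [-0.006 -0.156  0.001] rows>= 2.4
[459.99904806 -76.68123271 113.43338478] 50.111120771564515 [[286.15015689 224.96955959]
 [285.71609761 216.19367075]]
```

View pics/w5.png

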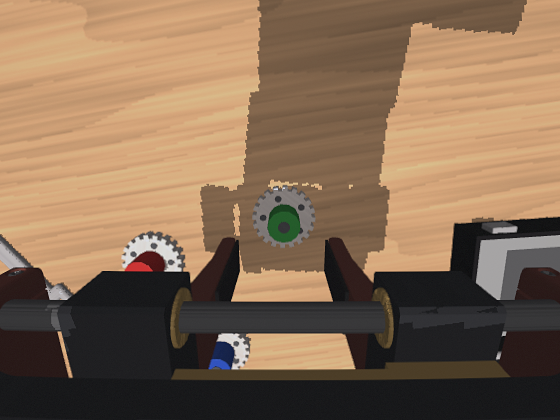

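The wrist view shows the green hub top at (284,227), against a prediction of (286,225), and it sits centred between the jaws. The pose reading may not have settled, so I'll re-read it.

Run:
```python
from h import *
go([466.7,-75.5,45],np.pi/2)
print(ctrl.get_obs()['ee_pos'])
```

```text
d [ 0.2   6.92 -0.58] rv [-0.004 -0.148  0.   ] rows>= 1.7
[460.91090111 -76.64094416 114.20789491]
```

carry_out(delta_pos=[[0.1, 3, -0.5], [0.1, 6, -0.5], [0.1, 6, -0.5], [0.1, 6, -0.5]], rotation=[[0, -0.1, 0], [0, -0.15, 0], [0, -0.15, 0], [0, -0.15, 0]])

```text
t: 7.2
ee_pos: [466.0, -76.0, 54.8]
orientation: [-1.212, -1.196, 1.2]
ft_force: [-0.1, 0.3, 0.4]
width: 50.0
```

Run:
```python
from h import *
go([466.7,-75.5,15],np.pi/2)
o=ctrl.get_obs(); C=cam("wrist",o); print(o['ee_pos'],o['width'],proj(C,[[466.7,-75.5,38],[466.7,-75.5,12]]))
cv2.imwrite("pics/w6.png",ctrl.get_image("wrist")[:,:,::-1])
go([466.7,-75.5,15],np.pi/2)
```

```text
d [ 0.05  3.98 -0.08] rv [-0.005 -0.014  0.001] rows>= 1.0
[466.03914781 -76.01130859  54.82567256] 49.96567306123155 [[284.88087639 245.01455855]
 [284.4576459  231.57798325]]
d [0.07 4.1  0.05] rv [-0.002 -0.014  0.   ] rows>= 1.0
```

View pics/w6.png

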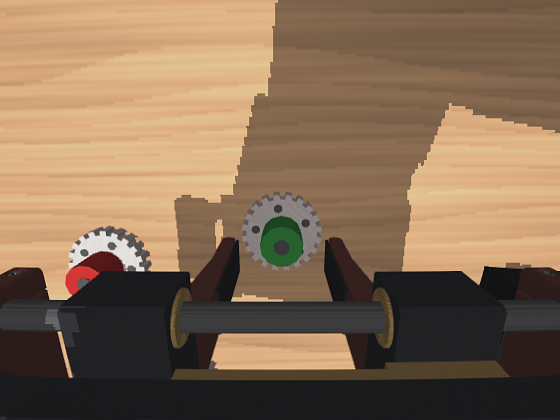

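The hub top sits at (282,247), centred to within about 1.5 mm. I'll descend and grip the hub.

carry_out(delta_pos=[[0, 2, 0], [0, 3.6, 0], [0, 3.95, 0], [0, 3.95, 0], [0, 3.95, 0]], rotation=[[0, 0, 0], [0, 0, 0], [0, 0, 0], [0, 0, 0], [0, 0, 0]])

```text
t: 7.67
ee_pos: [468.6, -76.5, 17.7]
orientation: [-1.216, -1.201, 1.2]
ft_force: [-0.1, -0.6, 0.2]
width: 49.8
```

carry_out(delta_pos=[[0, 0, 0], [0, 0, 0], [0, 0, 0], [0, 0, 0], [0, 0, 0], [0, 0, 0]], rotation=[[0, 0, 0], [0, 0, 0], [0, 0, 0], [0, 0, 0], [0, 0, 0], [0, 0, 0]], hand=255)

```text
t: 8.17
ee_pos: [468.2, -76.5, 17.0]
orientation: [-1.215, -1.202, 1.201]
ft_force: [-0.9, 0.8, 6.8]
width: 27.7
```

carry_out(delta_pos=[[0, -2, 0], [0, -5, 0], [0, -8, 0], [0, -10, 0], [0, -10, 0], [0, -10, 0]], rotation=[[0, 0, 0], [0, 0, 0], [0, 0, 0], [0, 0, 0], [0, 0, 0], [0, 0, 0]])

```text
t: 8.67
ee_pos: [468.4, -76.5, 117.2]
orientation: [-1.216, -1.203, 1.201]
ft_force: [0.1, 0.8, -1.7]
width: 27.7
```

Run:
```python
from h import *
go([570.4,161.9,120],np.pi/2-.0915)
cv2.imwrite("pics/w7.png",ctrl.get_image("wrist")[:,:,::-1])
im=ctrl.get_image("top")[:,:,::-1]; cv2.imwrite("pics/t7.png",cv2.resize(im[130:280,130:280],None,fx=4,fy=4,interpolation=cv2.INTER_CUBIC))
o=ctrl.get_obs();print(o['ee_pos'],o['ft_force'],o['width'])
T=cam("top"); 
L=lambda p:(np.array(p)@Ro.from_euler('z',-.0915).as_matrix().T+[570.4,161.9,0])
print("pocket corners pred",(proj(T,[L([a,b,16.]) for a in(-38,38) for b in(-38,38)])-130)*4)
```

```text
d [23.95 -0.27 -9.94] rv [ 0.002  0.081 -0.   ] rows>= 6.2
[467.02735722 -76.26276239 115.4847734 ] [-0.58752182  0.95801093 -1.06371587] 27.04977589966771
pocket corners pred [[360.04913119 374.71020272]
 [204.62618965 361.40916841]
 [375.24112925 219.93628512]
 [220.97991024 206.99274237]]
```

View pics/t7.png

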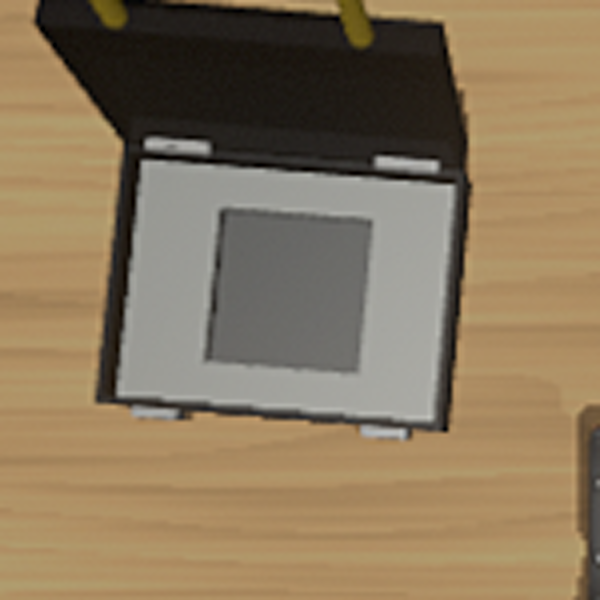

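View pics/w7.png

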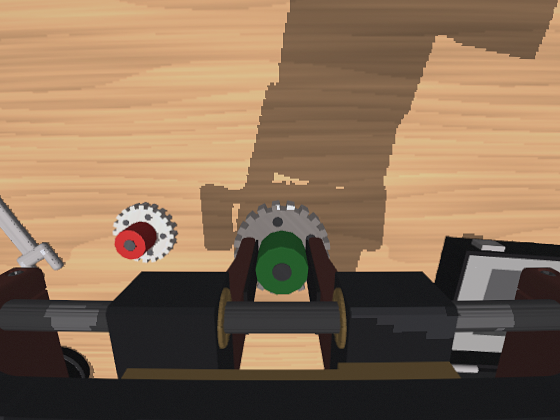

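The top crop shows the pocket corners at (358,373), (205,361), (372,218) and (222,208), within 1 mm of the prediction. The wrist view shows the gear held level. Next I'll move it over the pocket.

carry_out(delta_pos=[[24, -0.3, -9.9], [24, -0.3, -9.9], [24, -0.3, -9.9], [24, -0.3, -9.9], [24, -0.3, -9.9], [24, -0.3, -9.9], [24, -0.3, -9.9], [24, -0.3, -9.9], [24, -0.3, -9.9], [24, -0.3, -9.9]], rotation=[[0, 0.08, 0], [0, 0.08, 0], [0, 0.08, 0], [0, 0.08, 0], [0, 0.08, 0], [0, 0.08, 0], [0, 0.08, 0], [0, 0.08, 0], [0, 0.08, 0], [0, 0.08, 0]])

```text
t: 9.6
ee_pos: [567.9, 161.0, 118.0]
orientation: [-1.25, -1.139, 1.144]
ft_force: [-0.1, -0.1, -0.9]
width: 27.6
```

Run:
```python
from h import *
cv2.imwrite("pics/s8.png",ctrl.get_image("side")[:,:,::-1])
go([570.4,161.9,23.5],np.pi/2-.0915)
o=ctrl.get_obs();print(o['ee_pos'],o['ft_force'],o['width'])
```

```text
d [ 0.14  9.49 -0.24] rv [-0.003 -0.001 -0.001] rows>= 2.3
[568.13135471 160.84187767 118.43356464] [ 0.09129277 -0.08888533 -1.63027544] 27.151569591392878
```

View pics/s8.png

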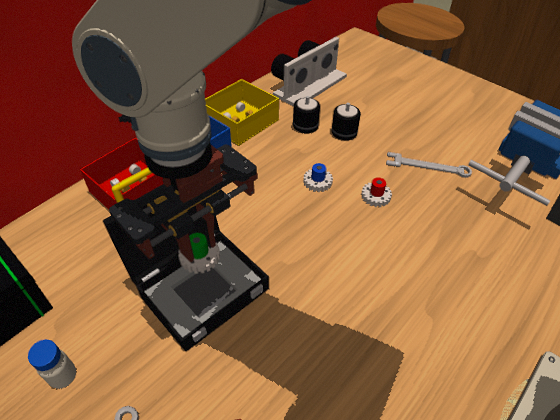

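The side view shows the gear held above the pocket, with the gripper body just in front of the lid. I'll descend gradually and watch the force.

carry_out(delta_pos=[[0.1, 1.5, -0.1], [0.1, 3, -0.1], [0.1, 4.5, -0.1], [0.1, 6, -0.1], [0.1, 6, -0.1]], rotation=[[0, 0, 0], [0, 0, 0], [0, 0, 0], [0, 0, 0], [0, 0, 0]])

```text
t: 10.07
ee_pos: [568.1, 161.2, 56.9]
orientation: [-1.249, -1.136, 1.144]
ft_force: [-1.6, -0.3, -1.7]
width: 27.7
```

Run:
```python
from h import *
cv2.imwrite("pics/t9.png",cv2.resize(ctrl.get_image("top")[80:320,80:320,::-1],None,fx=2.4,fy=2.4))
cv2.imwrite("pics/s9.png",cv2.resize(ctrl.get_image("side")[120:370,80:330,::-1],None,fx=2.4,fy=2.4))
go([569.4,161.9,23.5],np.pi/2-.0915)
o=ctrl.get_obs();print(o['ee_pos'],o['ft_force'],o['width'])
```

```text
d [-0.02  3.58  0.05] rv [-0.002 -0.001 -0.001] rows>= 0.9
[569.94218911 162.06381612  59.27987206] [ 0.44337716 -0.69639541 -1.02821407] 27.199424699897904
```

View pics/t9.png

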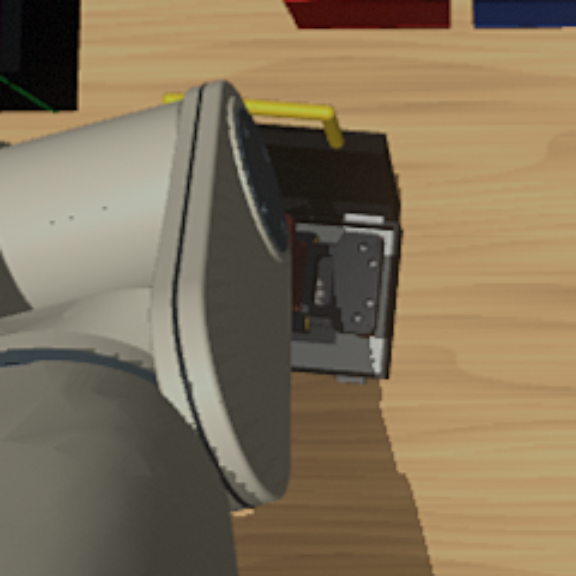

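View pics/s9.png

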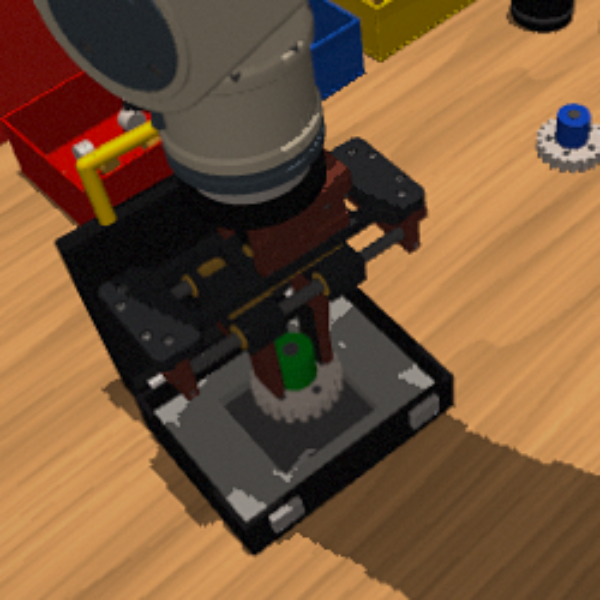

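The top view is mostly blocked by the arm. The side view shows the gear low over the pocket, with the wrist clear of the lid and handle. I'll finish the descent in small steps.

carry_out(delta_pos=[[0, 1, 0], [0, 2, 0], [0, 2.8, 0], [0, 3.3, 0], [0, 3.3, 0], [0, 3.3, 0]], rotation=[[0, 0, 0], [0, 0, 0], [0, 0, 0], [0, 0, 0], [0, 0, 0], [0, 0, 0]])

```text
t: 10.67
ee_pos: [570.3, 163.4, 26.0]
orientation: [-1.25, -1.141, 1.143]
ft_force: [0.1, -0.0, -0.7]
width: 27.5
```

Run:
```python
from h import *
cv2.imwrite("pics/s10.png",cv2.resize(ctrl.get_image("side")[170:370,100:300,::-1],None,fx=3,fy=3))
go([569.4,161.9,23.5],np.pi/2-.0915)
o=ctrl.get_obs();print(o['ee_pos'],o['ft_force'],o['width'])
```

```text
d [-0.17  0.29  0.1 ] rv [-0.     0.001 -0.   ] rows>= 0.1
[570.56155708 163.47680848  26.36476237] [ 0.51772022  0.18401437 -1.11002454] 27.226739692386296
```

View pics/s10.png

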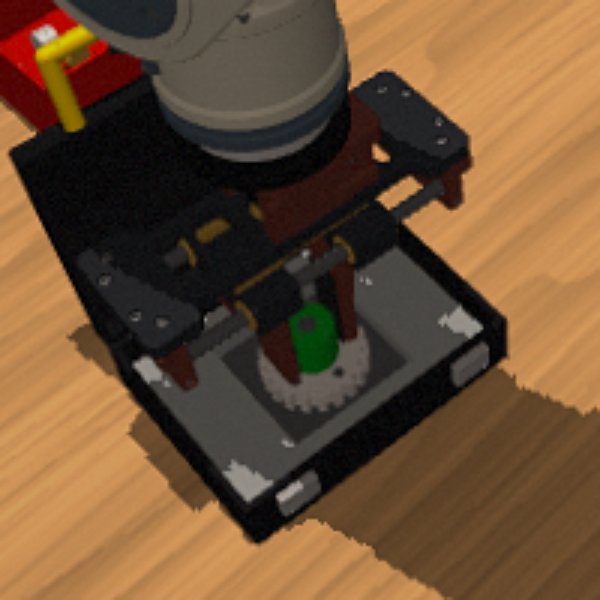

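The gear sits centred in the pocket, about 2 mm above the floor. I'll lower it that last bit, then open the fingers and retreat.

carry_out(delta_pos=[[0, 0.1, 0], [0, 0.2, 0], [0, 0.3, 0], [0, 0.3, 0]], rotation=[[0, 0, 0], [0, 0, 0], [0, 0, 0], [0, 0, 0]])

```text
t: 11.05
ee_pos: [570.6, 163.4, 23.5]
orientation: [-1.251, -1.142, 1.142]
ft_force: [1.0, -0.0, -1.3]
width: 27.4
```

carry_out(delta_pos=[[0, 0, 0], [0, 0, 0], [0, 0, 0], [0, 0, 0], [0, -2, 0], [0, -5, 0], [0, -8, 0], [0, -11, 0], [0, -14, 0], [0, -14, 0]], rotation=[[0, 0, 0], [0, 0, 0], [0, 0, 0], [0, 0, 0], [0, 0, 0], [0, 0, 0], [0, 0, 0], [0, 0, 0], [0, 0, 0], [0, 0, 0]], hand=130)

```text
t: 11.88
ee_pos: [574.0, 164.3, 169.6]
orientation: [-1.255, -1.15, 1.136]
ft_force: [2.2, 0.0, 0.7]
width: 43.2
```

Run:
```python
from h import *
cv2.imwrite("pics/s11.png",cv2.resize(ctrl.get_image("side")[120:370,80:330,::-1],None,fx=2.4,fy=2.4))
cv2.imwrite("pics/w11.png",ctrl.get_image("wrist")[:,:,::-1])
o=ctrl.get_obs();print(o['ee_pos'],o['ft_force'],o['width'],o['qpos'])
```

```text
[571.34662365 163.62572165 164.84923831] [0.14596242 0.46197198 0.05794369] 42.76571911235836 [ 2.58906238e-01  4.48445073e-01  1.74381292e+00 -2.36142459e-05
  9.46297141e-01 -1.22110578e+00]
```

View pics/s11.png

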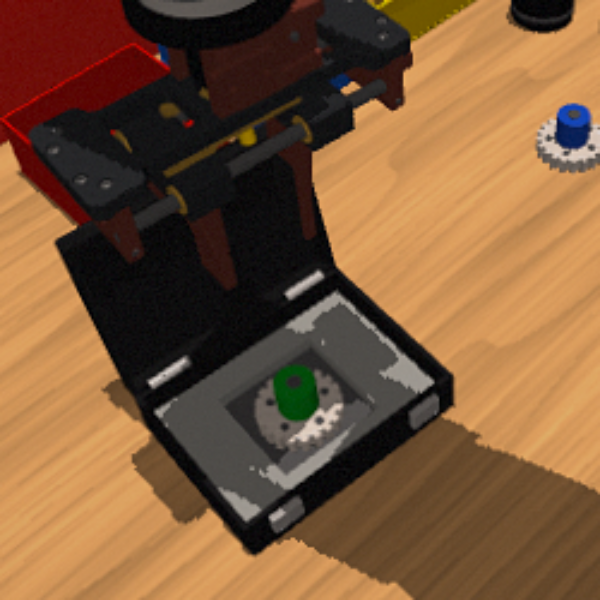

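View pics/w11.png

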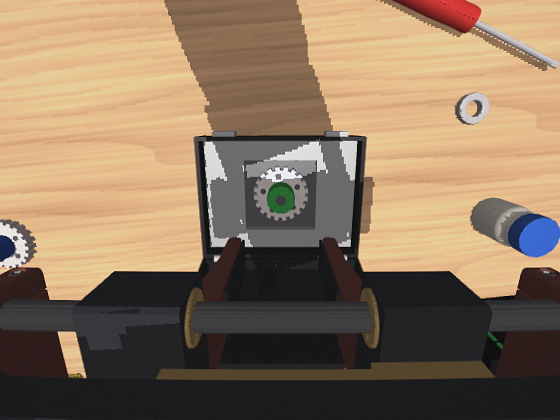

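The side and wrist views show the gear flat and centred in the pocket, with the hub at wrist pixel (281,198) and the lid still open. Next I'll move above the handle to regrip it.

Run:
```python
from h import *
go([671.5,155.5,265],-.0915)
o=ctrl.get_obs();print(o['ee_pos'])
```

```text
d [  0.11  -9.99 -10.08] rv [1.000e-03 1.572e+00 3.000e-03] rows>= 12.6
[571.34662365 163.62572165 164.84923831]
```

carry_out(delta_pos=[[0, -4, 0], [0, -8, 0], [0, -10, -1], [0.1, -10, -4], [0.1, -10, -7], [0.1, -10, -10.1], [0.1, -10, -10.1], [0.1, -10, -10.1], [0.1, -10, -10.1], [0.1, -10, -10.1], [0.1, -10, -10.1], [0.1, -10, -10.1]], rotation=[[0, 1.57, 0], [0, 1.57, 0], [0, 1.57, 0], [0, 1.57, 0], [0, 1.57, 0], [0, 1.57, 0], [0, 1.57, 0], [0, 1.57, 0], [0, 1.57, 0], [0, 1.57, 0], [0, 1.57, 0], [0, 1.57, 0]], hand=130)

```text
t: 12.98
ee_pos: [670.4, 155.0, 260.8]
orientation: [-1.572, 0.024, -0.018]
ft_force: [-0.1, -0.2, -0.1]
width: 43.4
```

carry_out(delta_pos=[[0, 0, 0], [0, 0, 0]], rotation=[[0, 0.07, 0], [0, 0.07, 0]])

```text
t: 13.15
ee_pos: [670.4, 155.0, 261.1]
orientation: [-1.57, 0.075, -0.07]
ft_force: [-0.0, 0.5, 0.6]
width: 43.0
```

Run:
```python
from h import *
cv2.imwrite("pics/s12.png",cv2.resize(ctrl.get_image("side")[20:320,60:360,::-1],None,fx=2,fy=2))
o=ctrl.get_obs();print(o['ee_pos'])
go([671.5,155.5,182],-.0915)
C=cam("wrist",o)
for a in (1.7,1.78,1.85): print(a,lidpt([570.36,161.86,-.0915,a],[-102.5,0,42]),proj(C,lidpt([570.36,161.86,-.0915,a],[[-102.5,50,42],[-102.5,0,42]])))
cv2.imwrite("pics/w12.png",ctrl.get_image("wrist")[:,:,::-1])
```

```text
[670.4831938  155.0631574  261.33820559]
d [0.12 7.93 0.06] rv [ 0.001  0.003 -0.003] rows>= 1.9
1.7 [[659.69405788 153.66304527 198.85162676]] [[268.10331356 158.78967285]
 [268.69929523 222.53428299]]
1.78 [[672.56719518 152.48185496 196.15635411]] [[285.37262176 158.46076654]
 [285.01788375 221.54086789]]
1.85 [[683.62424401 151.46730205 192.95686701]] [[299.8277907  158.07431919]
 [298.69811447 220.37205184]]
```

View pics/s12.png

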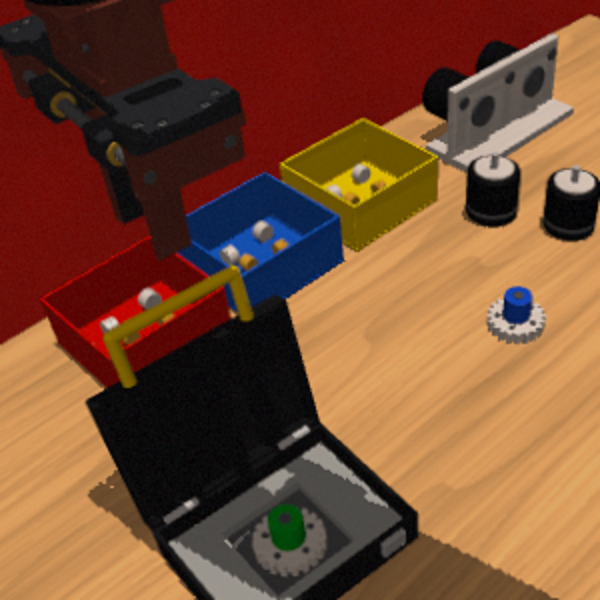

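View pics/w12.png

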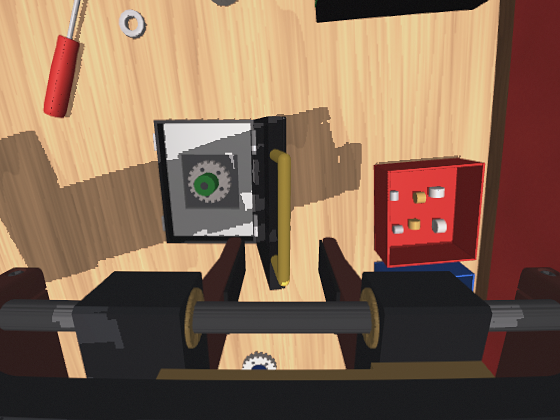

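The wrist view shows the bar at column 285, between the jaws, so the lid is at about 1.78 rad and the bar is at z of about 196. I'll descend to z = 178 and grip it.

carry_out(delta_pos=[[0.1, 3, 0], [0.2, 6, 0], [0.2, 8.3, 0], [0.2, 8.3, 0], [0.2, 8.3, 0]], rotation=[[0, 0, 0], [0, 0, 0], [0, 0, 0], [0, 0, 0], [0, 0, 0]])

```text
t: 13.67
ee_pos: [672.2, 154.9, 178.9]
orientation: [-1.571, 0.072, -0.067]
ft_force: [-0.0, 0.3, 0.5]
width: 42.9
```

carry_out(delta_pos=[[0, 0, 0], [0, 0, 0], [0, 0, 0], [0, 0, 0], [0, 0, 0], [0, 0, 0]], rotation=[[0, 0, 0], [0, 0, 0], [0, 0, 0], [0, 0, 0], [0, 0, 0], [0, 0, 0]], hand=255)

```text
t: 14.17
ee_pos: [673.5, 155.2, 181.2]
orientation: [-1.569, 0.07, -0.071]
ft_force: [-0.1, 0.0, 2.2]
width: 8.9
```

Run:
```python
from h import *
o=ctrl.get_obs();print(o['ee_pos'],o['ft_force'],o['width'])
arc(1.78,1.25,12);arc(1.25,.7,12);arc(.7,.1,12);arc(.1,0,3)
```

```text
[673.47198258 155.1664923  181.21797062] [-0.08419371  0.02948469  2.17402144] 8.936438916654888
[[-0.71, -0.16, 0], [-1.43, -0.29, 0], [-2.15, -0.39, 0], [-2.88, -0.46, 0], [-3.61, -0.49, 0], [-4.33, -0.49, 0], [-5.06, -0.46, 0], [-5.79, -0.4, 0], [-6.51, -0.31, 0], [-7.23, -0.18, 0], [-7.94, -0.02, 0], [-8.65, 0.17, 0]]
[[-0.72, 0.23, 0], [-1.43, 0.49, 0], [-2.13, 0.78, 0], [-2.81, 1.11, 0], [-3.48, 1.47, 0], [-4.13, 1.85, 0], [-4.76, 2.27, 0], [-5.37, 2.71, 0], [-5.96, 3.19, 0], [-6.53, 3.69, 0], [-7.08, 4.21, 0], [-7.6, 4.76, 0]]
[[-0.54, 0.63, 0], [-1.05, 1.28, 0], [-1.52, 1.95, 0], [-1.96, 2.65, 0], [-2.36, 3.37, 0], [-2.73, 4.11, 0], [-3.06, 4.87, 0], [-3.35, 5.64, 0], [-3.61, 6.42, 0], [-3.82, 7.22, 0], [-3.99, 8.03, 0], [-4.12, 8.84, 0]]
[[-0.07, 0.55, 0], [-0.11, 1.09, 0], [-0.14, 1.64, 0]]
```

carry_out(delta_pos=[[-0.71, -0.16, 0], [-1.43, -0.29, 0], [-2.15, -0.39, 0], [-2.88, -0.46, 0], [-3.61, -0.49, 0], [-4.33, -0.49, 0], [-5.06, -0.46, 0], [-5.79, -0.4, 0], [-6.51, -0.31, 0], [-7.23, -0.18, 0], [-7.94, -0.02, 0], [-8.65, 0.17, 0]], rotation=[[0, 0, 0], [0, 0, 0], [0, 0, 0], [0, 0, 0], [0, 0, 0], [0, 0, 0], [0, 0, 0], [0, 0, 0], [0, 0, 0], [0, 0, 0], [0, 0, 0], [0, 0, 0]])

```text
t: 15.17
ee_pos: [586.3, 163.1, 178.6]
orientation: [-1.569, 0.071, -0.071]
ft_force: [0.8, 3.5, 3.5]
width: 9.4
```

Run:
```python
from h import *
o=ctrl.get_obs();print(o['ee_pos'],o['ft_force'],o['width'])
print(lidpt([570.36,161.86,-.0915,1.25],[-102.5,0,42])-[0,0,19])
```

```text
[586.32739928 163.14790861 178.58452382] [0.79002892 3.49541726 3.51023543] 9.383646569355006
[[586.45809341 160.38289993 175.47439637]]
```

Forces are small and the bar is tracking well.

carry_out(delta_pos=[[-0.72, 0.23, 0], [-1.43, 0.49, 0], [-2.13, 0.78, 0], [-2.81, 1.11, 0], [-3.48, 1.47, 0], [-4.13, 1.85, 0], [-4.76, 2.27, 0], [-5.37, 2.71, 0], [-5.96, 3.19, 0], [-6.53, 3.69, 0], [-7.08, 4.21, 0], [-7.6, 4.76, 0]], rotation=[[0, 0, 0], [0, 0, 0], [0, 0, 0], [0, 0, 0], [0, 0, 0], [0, 0, 0], [0, 0, 0], [0, 0, 0], [0, 0, 0], [0, 0, 0], [0, 0, 0], [0, 0, 0]])

```text
t: 16.17
ee_pos: [510.9, 169.7, 130.7]
orientation: [-1.57, 0.07, -0.071]
ft_force: [3.7, 3.5, 1.1]
width: 9.1
```

carry_out(delta_pos=[[-0.54, 0.63, 0], [-1.05, 1.28, 0], [-1.52, 1.95, 0], [-1.96, 2.65, 0], [-2.36, 3.37, 0], [-2.73, 4.11, 0], [-3.06, 4.87, 0], [-3.35, 5.64, 0], [-3.61, 6.42, 0], [-3.82, 7.22, 0], [-3.99, 8.03, 0], [-4.12, 8.84, 0]], rotation=[[0, 0, 0], [0, 0, 0], [0, 0, 0], [0, 0, 0], [0, 0, 0], [0, 0, 0], [0, 0, 0], [0, 0, 0], [0, 0, 0], [0, 0, 0], [0, 0, 0], [0, 0, 0]])

```text
t: 17.17
ee_pos: [471.1, 173.4, 42.2]
orientation: [-1.569, 0.069, -0.072]
ft_force: [6.3, 0.0, 1.8]
width: 9.0
```

Run:
```python
from h import *
o=ctrl.get_obs();print(o['ee_pos'],o['ft_force'],o['width'])
cv2.imwrite("pics/s14.png",cv2.resize(ctrl.get_image("side")[150:370,100:320,::-1],None,fx=2.7,fy=2.7))
o=ctrl.get_obs();print(o['ee_pos'],o['ft_force'],o['width'])
print(lidpt([570.36,161.86,-.0915,.1],[-102.5,0,42])-[0,0,19])
```

```text
[471.10386814 173.38882353  42.2357642 ] [6.25491598e+00 5.65105490e-03 1.75362265e+00] 9.017659037888434
[470.95888993 173.30963626  41.1482688 ] [ 8.5039932   1.85305089 -4.27036032] 9.185391313848099
[[469.70613775 171.09561709  39.44253874]]
```

View pics/s14.png

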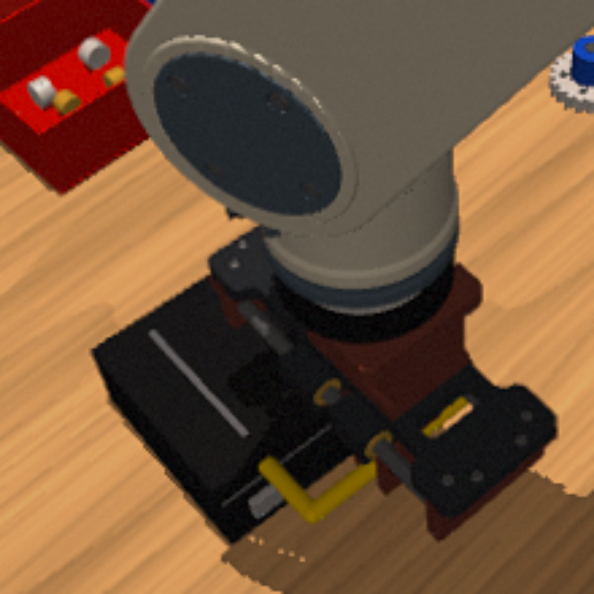

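The lid is nearly shut, with the bar in the grip and a narrow gap left. I'll lower it in small steps until contact.

carry_out(delta_pos=[[-0.05, 0.4, 0], [-0.1, 0.8, 0], [-0.1, 1.2, 0], [-0.1, 1.6, 0], [-0.1, 1.6, 0]], rotation=[[0, 0, 0], [0, 0, 0], [0, 0, 0], [0, 0, 0], [0, 0, 0]])

```text
t: 17.63
ee_pos: [470.3, 173.6, 28.0]
orientation: [-1.569, 0.069, -0.072]
ft_force: [0.3, -1.0, 21.3]
width: 9.2
```

carry_out(delta_pos=[[0, 0.1, 0], [0, 0.1, 0], [0, 0.1, 0]], rotation=[[0, 0, 0], [0, 0, 0], [0, 0, 0]])

```text
t: 17.88
ee_pos: [470.3, 173.7, 27.8]
orientation: [-1.569, 0.069, -0.072]
ft_force: [-1.3, -0.8, 32.5]
width: 9.0
```

carry_out(delta_pos=[[0, 0, 0], [0, 0, 0], [0, 0, 0], [0, 0, 0]], rotation=[[0, 0, 0], [0, 0, 0], [0, 0, 0], [0, 0, 0]], hand=156)

```text
t: 18.22
ee_pos: [467.9, 172.9, 24.9]
orientation: [-1.571, 0.073, -0.068]
ft_force: [0.6, 0.2, -0.8]
width: 32.2
```

carry_out(delta_pos=[[0, -2, 0], [0, -5, 0], [0, -8, 0], [0, -11, -3], [0, -14, -6], [0, -14, -10], [0, -14, -14], [0, -14, -17], [0, -14, -20], [0, -14, -20]], rotation=[[0, 0, 0], [0, 0, 0], [0, 0, 0], [0, 0, 0], [0, 0, 0], [0, 0, 0], [0, 0, 0], [0, 0, 0], [0, 0, 0], [0, 0, 0]])

```text
t: 19.05
ee_pos: [450.0, -29.3, 165.3]
orientation: [-1.57, 0.075, -0.072]
ft_force: [-0.3, -0.1, -0.7]
width: 34.3
```

Run:
```python
from h import *
im=ctrl.get_image("side")[:,:,::-1];cv2.imwrite("pics/s15.png",im)
crop("pics/s15.png",120,210,160,140,4,"pics/s15c.png")
im=ctrl.get_image("top")[:,:,::-1];cv2.imwrite("pics/t15.png",im)
crop("pics/t15.png",140,150,120,120,5,"pics/t15c.png")
o=ctrl.get_obs();print(o['t'],o['ee_pos'],o['ft_force'],o['width'])
T=cam("top");S=cam("side")
pts=[[-62.5,-82.5,52],[62.5,-82.5,52],[62.5,82.5,52],[-102.5,50,42],[-102.5,-50,42]]
for a in (0,.04,.08):
  q=lidpt([570.36,161.86,-.0915,a],pts); print(a,((proj(S,q)-[120,210])*4).round().tolist(),((proj(T,q)-[140,150])*5).round().tolist())
```

```text
19.15 [450.59610195 -26.54345779 165.24044718] [-1.13535851 -0.33902864  0.39022853] 33.97527782037896
0 [[596.0, 240.0], [397.0, 58.0], [54.0, 279.0], [389.0, 537.0], [603.0, 370.0]] [[498.0, 440.0], [529.0, 106.0], [91.0, 69.0], [138.0, 517.0], [404.0, 540.0]]
0.04 [[595.0, 231.0], [396.0, 58.0], [53.0, 278.0], [386.0, 528.0], [603.0, 360.0]] [[496.0, 438.0], [529.0, 104.0], [91.0, 68.0], [132.0, 516.0], [401.0, 540.0]]
0.08 [[593.0, 222.0], [395.0, 57.0], [52.0, 277.0], [383.0, 518.0], [601.0, 349.0]] [[495.0, 435.0], [529.0, 103.0], [92.0, 66.0], [127.0, 515.0], [398.0, 539.0]]
```

View pics/s15c.png

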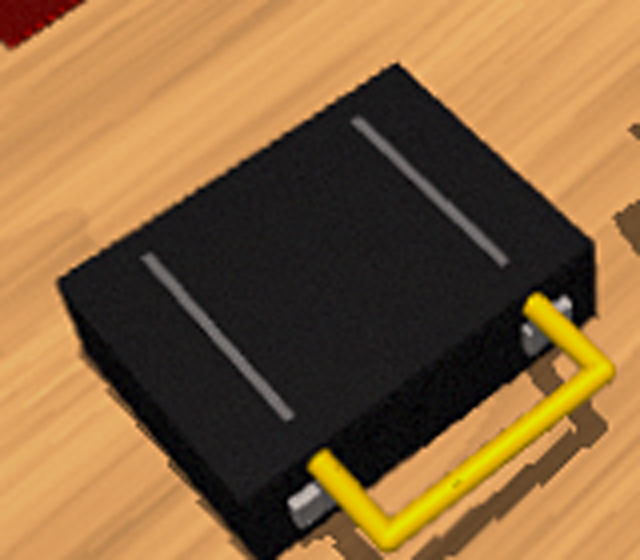

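View pics/t15c.png

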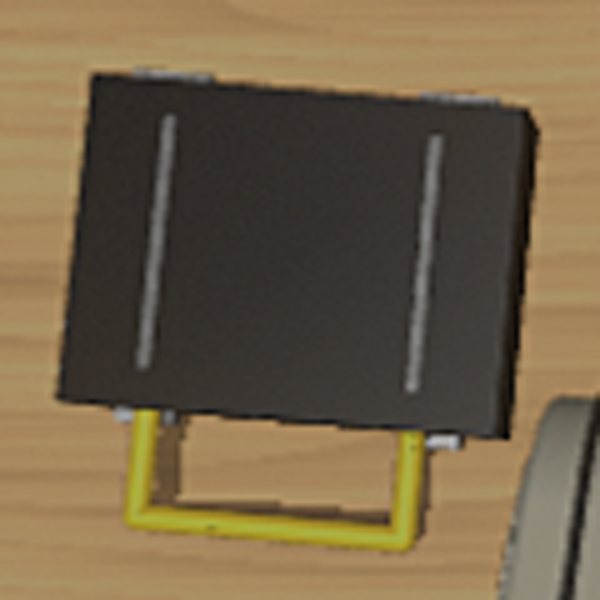

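The side crop shows the front corner at (595,243) and the bar ends at (389,538) and (605,369). For angle 0 I predicted (596,240), (389,537) and (603,370), so the lid is fully shut. The arm is clear, and I'll hand in.

Run:
```python
from workcell import ctrl
print(ctrl.close_job())
```

```text
the job is handed in; nothing more can be done
None
```

The green-hubbed gear is packed in the case and the lid is shut. I handed the job in at about 19 s of the 72 s allowed.

- **Opening:** I gripped the yellow handle and swung the lid to about 1.78 rad. It stayed there when released.
- **Placing:** I gripped the gear by its green hub and set it flat in the square pocket. The side and wrist pictures after release showed it level and centred.
- **Shutting:** I gripped the handle again, swung the lid closed and pressed it down. After I released it, the handle and lid corners in the side picture were within about 1 mm of where a fully shut lid would put them. The top picture agreed to within about 2 mm.

- **Forces:** The highest wrist force I saw was about 33 N, from the fingers pressing the lid against its stop. It reached 22.7 N partway through opening because the path ran slightly low, and I corrected for that.
- **Pose readings:** They wandered by a few millimetres until the arm settled, so I re-read the pose before grasping the gear and placing it.
- **Not seen:** With the lid shut I couldn't see the gear again. Nothing blocked the lid on the way down. No check failed.

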